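# Sort parts cans by weight at the board-assembly bench

### The job

The two closed cans with orange lids hold an unknown quantity of brass standoffs. Lift each can to feel its weight, then set it down upright in the green tray if the whole can weighs more than 500 g, or in the red tray if it weighs less; within 50 g of that either tray will do, and both cans may belong in the same tray. Keep the cans from toppling.

Things in the scene. Friction and masses are not known exactly. Their poses are not given: they have to be found in the camera images.
- can_1: One of two identical closed cans: bright metal, white paper band, orange lid, straight sides, 56 mm diameter, 85 mm tall, standing on the bench. Origin: centre of its underside, z up. Unknown filling: the whole can weighs 140 to 870 g, new at every start, independent of the other can. Bears a firm grip. A can of the same size with a blue lid is not part of the job.
- can_2: One of two identical closed cans: bright metal, white paper band, orange lid, straight sides, 56 mm diameter, 85 mm tall, standing on the bench. Origin: centre of its underside, z up. Unknown filling: the whole can weighs 140 to 870 g, new at every start, independent of the other can. Bears a firm grip. A can of the same size with a blue lid is not part of the job.
- tray_green: Green open plastic tray fixed to the bench, for cans over 500 g: 220 mm long (its x), 130 mm wide (its y), walls 25 mm high and 4 mm thick, flat floor 4 mm above the bench. Holds both cans side by side along its length, e.g. 48 mm either side of centre. Origin: centre of its underside, z up.
- tray_red: Red open plastic tray fixed to the bench, for cans under 500 g: 220 mm long (its x), 130 mm wide (its y), walls 25 mm high and 4 mm thick, flat floor 4 mm above the bench. Holds both cans side by side along its length, e.g. 48 mm either side of centre. Origin: centre of its underside, z up.

How it is judged (in metres and radians):
On the way, in this order (a step that is already met when the one before it is completed fails the run):
1. a first orange-lidded can is lifted clear (height (world z) of any of can_1, can_2 above 0.03 m), for 0.2 s.
2. a can stands in one of the trays ((((x of can_1 in the frame of tray_green between -0.09 and 0.09 m and y of can_1 in the frame of tray_green between -0.05 and 0.05 m and z of can_1 in the frame of tray_green between -0.002 and 0.012 m) or (x of can_1 in the frame of tray_red between -0.09 and 0.09 m and y of can_1 in the frame of tray_red between -0.05 and 0.05 m and z of can_1 in the frame of tray_red between -0.002 and 0.012 m)) or ((x of can_2 in the frame of tray_green between -0.09 and 0.09 m and y of can_2 in the frame of tray_green between -0.05 and 0.05 m and z of can_2 in the frame of tray_green between -0.002 and 0.012 m) or (x of can_2 in the frame of tray_red between -0.09 and 0.09 m and y of can_2 in the frame of tray_red between -0.05 and 0.05 m and z of can_2 in the frame of tray_red between -0.002 and 0.012 m)))), for 0.2 s.
3. the other can is lifted clear while the first is in a tray (((height (world z) of can_1 above 0.03 m and ((x of can_2 in the frame of tray_green between -0.09 and 0.09 m and y of can_2 in the frame of tray_green between -0.05 and 0.05 m and z of can_2 in the frame of tray_green between -0.002 and 0.012 m) or (x of can_2 in the frame of tray_red between -0.09 and 0.09 m and y of can_2 in the frame of tray_red between -0.05 and 0.05 m and z of can_2 in the frame of tray_red between -0.002 and 0.012 m))) or (height (world z) of can_2 above 0.03 m and ((x of can_1 in the frame of tray_green between -0.09 and 0.09 m and y of can_1 in the frame of tray_green between -0.05 and 0.05 m and z of can_1 in the frame of tray_green between -0.002 and 0.012 m) or (x of can_1 in the frame of tray_red between -0.09 and 0.09 m and y of can_1 in the frame of tray_red between -0.05 and 0.05 m and z of can_1 in the frame of tray_red between -0.002 and 0.012 m))))), for 0.2 s.
At the end, for the whole second after the job is handed in: Each orange-lidded can stands upright (within 10 degrees) and at rest on the floor of a tray: a can over about 565 g in the green tray, a can under about 435 g in the red tray, one between in either (((x of can_1 in the frame of tray_green between -0.09 and 0.09 m and y of can_1 in the frame of tray_green between -0.05 and 0.05 m and z of can_1 in the frame of tray_green between -0.002 and 0.012 m and contact force between can_1 and tray_green above 4.27 N) or (x of can_1 in the frame of tray_red between -0.09 and 0.09 m and y of can_1 in the frame of tray_red between -0.05 and 0.05 m and z of can_1 in the frame of tray_red between -0.002 and 0.012 m and contact force between can_1 and tray_red between 0.2 and 5.54 N)) and angle between each of can_1, can_2's own z axis and vertical below 0.17 rad and linear speed of each of can_1, can_2 below 0.02 m/s and ((x of can_2 in the frame of tray_green between -0.09 and 0.09 m and y of can_2 in the frame of tray_green between -0.05 and 0.05 m and z of can_2 in the frame of tray_green between -0.002 and 0.012 m and contact force between can_2 and tray_green above 4.27 N) or (x of can_2 in the frame of tray_red between -0.09 and 0.09 m and y of can_2 in the frame of tray_red between -0.05 and 0.05 m and z of can_2 in the frame of tray_red between -0.002 and 0.012 m and contact force between can_2 and tray_red between 0.2 and 5.54 N))); the robot touches nothing.
It fails at once if an orange-lidded can is tipped over (more than 40 degrees) (angle between any of can_1, can_2's own z axis and vertical above 0.7 rad).
It also fails if it takes over 54 s, if anything falls off the work surface, if the arm or the gripper's body presses on something with over 40 N, if the wrist force passes 120 N, or if a joint passes its speed limit or range.

### The arm

A 6-joint arm with a two-finger parallel gripper is mounted at the origin on the work surface. World frame = base frame: x ahead of the robot, y to its left, z up, the work surface at z = 0. Lengths are in mm, angles in rad, forces in N, time in s.
With the tool pointing down it reaches from about 350 to 875 mm from the base axis. Payload 4.2 kg.
Tool frame: the origin (TCP) lies midway between the tips of the shut fingers; the grasp point (between the pads) lies 19 mm behind it; z points along the fingers, y is the direction in which the jaws open and shut (so a half turn about z gives the same grasp; the last joint's range is limited). The gripper opens to 85 mm and grips with 20 to 120 N. Pads are 22 mm wide; open, the fingers measure 114 mm over their backs; the gripper's body (76 mm by 85 mm) begins 54 mm behind the grasp point. The pads swing forward as they close: fully open they stand 13 mm farther back than shut.
Start: joints at [1.487, 0.385, 0.008, 0, -1.194, -0.259], TCP at [210.046, 588.626, 231.312] pointing down, gripper open.
Joint ranges: [-3.14, 3.14], [-1.21, 2.06], [-1.07, 1.41], [-3.16, 2.05], [-2.99, -0.16], [-3.1, 3.1]. Speed limits (rad/s): [2.79, 2.79, 3.14, 3.14, 3.14, 3.14].

### API

Orientations are given as a unit quaternion [x, y, z, w].
In Python, from bench import read_state, get_image, job_done, search_frame, regions_of gives the robot as it stands.
- The arm moves only by the tool servo_tool, never from a script. Its arguments are lists of equal length, an entry for each row: "turn": the turn, a rotation vector about the world's x, y, z in rad, a list of three; "dp": the shift along the world's x, y, z in m, a list of three; "fingers": the finger opening in m, from 0 to 0.0854. In form: {"turn": [[rx, ry, rz], ...], "dp": [[tx, ty, tz], ...], "fingers": [fingers, ...]}. A call has exactly 5 rows; each row shifts and turns the pose as measured when the row begins; what a row does not reach is not made up. A row lasts 1/8 s, in which the tool goes at most 62.5 mm and 10.7 degrees, less where a joint would pass 70% of its speed; a pose out of reach is approached as far as the arm can. A call is refused whole if a number of a shift passes 0.0625 or a number of a turn 0.188, either way. A call with a gripper value outside its range is refused whole. The fingers move at their own pace and stop on an object; the grip force is fixed at half the most. Time passes only in rows, so rows that do not move let the fingers close, or fill a call up. It gives the time, the measured TCP pose, the force and the opening at its end, in the units of the state.
- read_state(): the state, without advancing time (a new reading comes with each control period).
- get_image(name): name is "scene" or "top" or "wrist"; returns a dict with "img" (480x640x3 uint8, red, green, blue), "vfov" (degrees; the focal length in pixels is half the picture's height over the tangent of half this angle, whatever the lens; pixels are square), "cx", "cy" (the principal point, pixels), "k1" (the pictures are not rectified: a ray, as slopes to the right and down, at radius r is drawn at 1 + k1 r^2 times it, then the intrinsics apply), "world_from_camera" (4x4, takes a point from camera to world coordinates); the wrist camera has in their place "mount" (4x4, takes a point from camera to tool coordinates, whose origin is the TCP and whose axes are the flange's). Camera axes: x right, y down, z forward; pixel columns grow to the right and rows downward; lengths in mm; the calibration is good to about 2 mm. A picture is of the moment at which its call begins: read the wrist's pose just before it. There is no depth.
- job_done(): hands the job in, once; it reports no verdict.
Trained networks look in the newest picture that a camera, given by its name, has taken for a name from the list of things; names that differ only in an ending like _2 or _b are one class to them, and where a whole thing is asked for, a point or a joint stands for the part that bears it (a point fixed in the world has none). Each returns a list of dicts, best first, with "score" (0 to 1); they miss things now and then, are a little off and sometimes report something else, mostly with a low value. They report only what shows in the picture. A call takes as long as a camera call.
- search_frame(query, camera): "box" ([left, top, width, height] in pixels, round what is visible of it).
- regions_of(query, camera): "region" (480x640 bool, what is visible of it) and "box" ([left, top, width, height] in pixels, round what is visible of it).
The state is a dict: "clock": time; "joints": joint angles; "joint_vel": joint speeds; "joint_efforts": joint torques, N m; "position": TCP position; "ee_rot": TCP orientation; "contact_force": force on the tool from outside, world axes, zero at the start; "wrist_torque": the same for the moment, N m; "gripper_width": finger opening in mm.
Only numpy, scipy, OpenCV 4.12 (cv2) and the standard library are available. Lean on these libraries where they do the work, as an engineer would, in place of code of your own. Each camera call takes 0.05 s, during which the arm holds its last target. There are 200 camera calls.

## Working session

There is one attempt and no reset: what is moved stays moved. The work goes in short steps, Python scripts to look and compute and a tool call to move; the robot and the scene stay as the last step left them, time stands still between calls to the robot, and variables do not carry over. Pictures are saved under pics/ and viewed, about 8 in all and at most 12, crops included, and the job is handed in when it is done.

Besides the shell and the picture viewer there is one more tool, called after "Call:" in YAML: its name, and indented under it one key for each argument. servo_tool: Moves the arm, as the interface text tells. Its arguments: {"type":"object","properties":{"turn":{"type":"array","items":{"type":"array","items":{"type":"number"}}},"dp":{"type":"array","items":{"type":"array","items":{"type":"number"}}},"fingers":{"type":"array","items":{"type":"number"}}},"required":["turn","dp","fingers"]}

```bash
mkdir -p pics; cat > h.py <<'E'
import numpy as np, cv2
from bench import *
def px2w(im,u,v,z):
    f=240/np.tan(np.radians(im["vfov"])/2)
    d=np.array([(u-im["cx"])/f,(v-im["cy"])/f]); s=d.copy()
    for _ in range(20): s=d/(1+im["k1"]*(s@s))
    T=np.array(im["world_from_camera"]); r=T[:3,:3]@np.array([s[0],s[1],1]); o=T[:3,3]
    return o+r*(z-o[2])/r[2]
E
python3 - <<'E'
from h import *
s=read_state(); print({k:np.round(v,3) for k,v in s.items()})
ims=[]
for c in("top","scene"):
    im=get_image(c); a=im["img"].copy(); print(c,np.round(im["world_from_camera"],2).tolist())
    for q in("can_1","tray_green","tray_red"):
        for r in regions_of(q,c)[:4]:
            m=r["region"]; x,y,w,h=r["box"]
            vs,us=np.nonzero(m); rec=cv2.minAreaRect(np.c_[us,vs].astype(np.float32))
            print(c,q,round(r["score"],2),np.round(r["box"]),"cen",us.mean().round(1),vs.mean().round(1),"w",[np.round(px2w(im,us.mean(),vs.mean(),z)[:2]) for z in(0,25,85)])
            if "tray" in q: print("  corners@25",[np.round(px2w(im,*p,25)[:2]).tolist() for p in cv2.boxPoints(rec)])
            cv2.rectangle(a,(int(x),int(y)),(int(x+w),int(y+h)),(255,0,255),1)
    cv2.imwrite(f"pics/{c}1.png",a[:,:,::-1])
E
```

```text
{'clock': np.float64(0.0), 'joints': array([ 1.487,  0.386,  0.007, -0.   , -1.194, -0.259]), 'joint_vel': array([-0.   , -0.002, -0.   ,  0.002, -0.001,  0.   ]), 'joint_efforts': array([ 0.0000e+00, -3.9229e+01,  1.8840e+01,  4.1860e+00, -5.0000e-03,
       -0.0000e+00]), 'position': array([209.874, 588.084, 230.187]), 'ee_rot': array([ 0.985, -0.171, -0.   ,  0.001]), 'contact_force': array([-0.222,  0.229, -0.595]), 'wrist_torque': array([0.003, 0.014, 0.008]), 'gripper_width': np.float64(84.932)}
top [[0.01, -1.0, 0.08, 490.88], [-1.0, -0.01, 0.01, -15.82], [-0.0, -0.08, -1.0, 1063.31], [0.0, 0.0, 0.0, 1.0]]
top can_1 0.73 [325. 267.  35.  36.] cen 342.2 284.7 w [array([505., -46.]), array([505., -45.]), array([504., -44.])]
top can_1 0.67 [262. 178.  38.  43.] cen 279.6 200.2 w [array([654.,  66.]), array([650.,  64.]), array([641.,  60.])]
top tray_green 0.96 [ 97. 225. 104. 138.] cen 148.6 293.1 w [array([487., 296.]), array([487., 289.]), array([487., 271.])]
  corners@25 [[390.0, 378.0], [610.0, 336.0], [583.0, 201.0], [365.0, 244.0]]
top tray_red 0.9 [452. 234.  92. 133.] 
[... 244 characters left out ...]
.64, -0.76, 793.43], [0.0, 0.0, 0.0, 1.0]]
scene can_1 0.85 [304. 178.  33.  50.] cen 318.7 200.6 w [array([473., -72.]), array([491., -56.]), array([533., -17.])]
scene can_1 0.79 [292. 249.  35.  59.] cen 308.7 277.4 w [array([622.,  41.]), array([635.,  54.]), array([667.,  84.])]
scene tray_green 0.87 [400. 249. 152. 129.] cen 473.9 311.4 w [array([486., 293.]), array([504., 297.]), array([545., 309.])]
  corners@25 [[594.0, 208.0], [329.0, 245.0], [401.0, 383.0], [637.0, 336.0]]
scene tray_red 0.93 [174. 108. 122.  76.] cen 232.1 143.4 w [array([ 474., -326.]), array([ 491., -302.]), array([ 534., -244.])]
  corners@25 [[580.0, -395.0], [314.0, -360.0], [396.0, -209.0], [636.0, -254.0]]
```

View pics/top1.png

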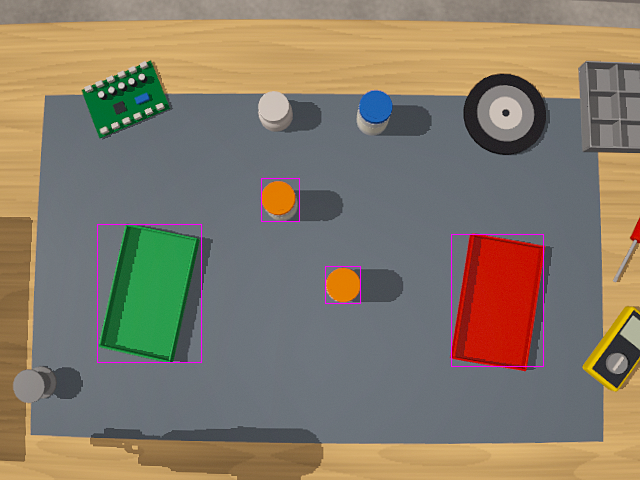

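View pics/scene1.png

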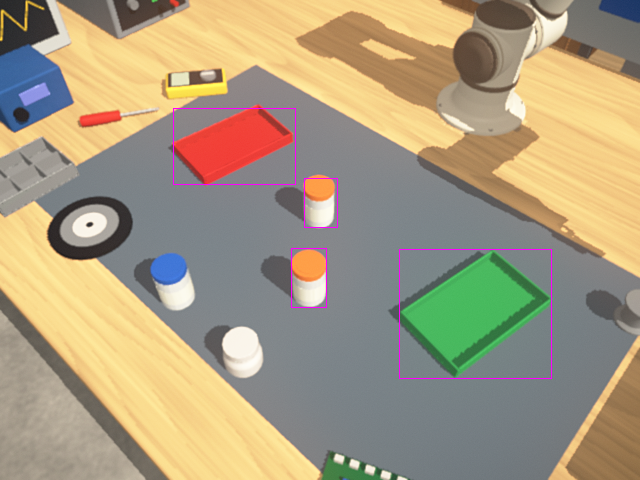

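```bash
python3 - <<'E'
from h import *
for c in("top","scene"):
    im=get_image(c); a=im["img"].astype(int)
    m=((a[...,0]>170)&(a[...,1]>70)&(a[...,1]<170)&(a[...,2]<60)).astype(np.uint8)
    n,l,st,ce=cv2.connectedComponentsWithStats(m)
    for i in range(1,n):
        if st[i,4]>150: print(c,st[i],ce[i].round(1),px2w(im,*ce[i],84 if c=="top" else 80).round(1))
    if c=="top":
        for q in("tray_green","tray_red"):
            r=regions_of(q,c)[0]["region"]; vs,us=np.nonzero(r)
            # outline hull -> 4 corners, rim at 25
            h=cv2.convexHull(np.c_[us,vs].astype(np.int32)); p=cv2.approxPolyDP(h,8,True)[:,0]
            P=np.array([px2w(im,*x,25)[:2] for x in p]); print(q,P.round(0).tolist(),P.mean(0).round(1))
E
```

```text
top [262 181  33  34 868] [277.8 197.7] [645.2  62.8  84. ]
top [326 268  34  34 900] [343.  284.5] [504.5 -44.9  84. ]
top [583 306  57  85 423] [605.8 342.4] [ 412. -478.   84.]
tray_green [[581.0, 205.0], [371.0, 245.0], [394.0, 371.0], [605.0, 333.0]] [487.7 288.5]
tray_red [[576.0, -395.0], [364.0, -363.0], [383.0, -232.0], [593.0, -266.0]] [ 479.  -314.1]
```

Call:
servo_tool:
  turn:
    - [0,0,0]
    - [0,0,0]
    - [0,0,0]
    - [0,0,0]
    - [0,0,0]
  dp:
    - [0.038,-0.048,0]
    - [0.038,-0.048,0]
    - [0.038,-0.048,0]
    - [0.038,-0.048,0]
    - [0.038,-0.048,0]
  fingers: [0.085,0.085,0.085,0.085,0.085]

```text
clock: 1.23
position: [401.7, 345.6, 231.2]
ee_rot: [0.986, -0.166, 0.001, -0.001]
contact_force: [0.6, 0.0, -0.2]
gripper_width: 85.0
```

Call:
servo_tool:
  turn:
    - [0,0,0]
    - [0,0,0]
    - [0,0,0]
    - [0,0,0]
    - [0,0,0]
  dp:
    - [0.041,-0.047,0]
    - [0.041,-0.047,0]
    - [0.041,-0.047,0]
    - [0.041,-0.047,0]
    - [0.041,-0.047,0]
  fingers: [0.085,0.085,0.085,0.085,0.085]

```text
clock: 1.85
position: [606.6, 109.4, 233.2]
ee_rot: [0.986, -0.165, 0.003, -0.003]
contact_force: [0.3, 1.0, -0.3]
gripper_width: 84.9
```

Call:
servo_tool:
  turn:
    - [0,0,0]
    - [0,0,0]
    - [0,0,0]
    - [0,0,0]
    - [0,0,0]
  dp:
    - [0.0385,-0.0464,0]
    - [0,0,-0.03]
    - [0,0,-0.03]
    - [0,0,-0.005]
    - [0,0,0]
  fingers: [0.085,0.085,0.085,0.085,0.085]

```text
clock: 2.48
position: [649.7, 56.1, 167.2]
ee_rot: [0.986, -0.169, 0.004, -0.003]
contact_force: [-0.1, -0.1, -0.1]
gripper_width: 85.1
```

```bash
cat > w.py <<'E'
from h import *
from scipy.spatial.transform import Rotation as R
import sys
s=read_state(); im=get_image("wrist"); a=im["img"]
print(s["position"],s["contact_force"],s["gripper_width"])
T=np.eye(4);T[:3,:3]=R.from_quat(s["ee_rot"]).as_matrix();T[:3,3]=s["position"]
im["world_from_camera"]=T@np.array(im["mount"])
b=a.astype(int)
m=((b[...,0]>150)&(b[...,1]>60)&(b[...,1]<170)&(b[...,2]<70)).astype(np.uint8)
n,l,st,ce=cv2.connectedComponentsWithStats(m)
for i in range(1,n):
    if st[i,4]>400: print(st[i],ce[i].round(1),px2w(im,*ce[i],85).round(1))
cv2.imwrite("pics/"+sys.argv[1],a[:,:,::-1])
E
python3 w.py w1.png
```

```text
[649.74027907  56.09961928 167.1759951 ] [-0.11809078 -0.05852408 -0.10800778] 85.13762050999236
[ 266  202   93   93 3300] [326.5 246.2] [646.8  54.2  85. ]
[ 511  348   67   51 2069] [548.  370.6] [520.  -51.4  85. ]
```

View pics/w1.png

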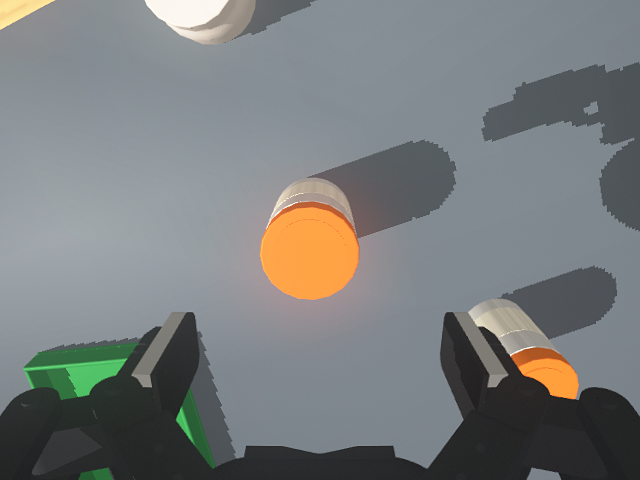

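Call:
servo_tool:
  turn:
    - [0,0,0]
    - [0,0,0]
    - [0,0,0]
    - [0,0,0]
    - [0,0,0]
  dp:
    - [-0.004,0.007,0]
    - [0,0,-0.01]
    - [0,0,-0.035]
    - [0,0,-0.035]
    - [0,0,0]
  fingers: [0.085,0.085,0.085,0.085,0.085]

```text
clock: 3.15
position: [646.7, 66.0, 89.6]
ee_rot: [0.986, -0.168, 0.008, -0.005]
contact_force: [-0.3, 0.3, 0.7]
gripper_width: 84.8
```

Call:
servo_tool:
  turn:
    - [-0.007,0.0175,0]
    - [0,0,0]
    - [0,0,0]
    - [0,0,0]
    - [0,0,0]
  dp:
    - [-0.001,-0.0025,-0.028]
    - [0,0,-0.018]
    - [0,0,0]
    - [0,0,0]
    - [0,0,0]
  fingers: [0.085,0.085,0.085,0.04,0.04]

```text
clock: 3.78
position: [650.0, 64.3, 50.0]
ee_rot: [0.986, -0.166, 0.006, -0.001]
contact_force: [-0.7, -1.1, -5.8]
gripper_width: 54.6
```

Call:
servo_tool:
  turn:
    - [0,0,0]
    - [0,0,0]
    - [0,0,0]
    - [0,0,0]
    - [0,0,0]
  dp:
    - [0,0,0]
    - [0,0,0]
    - [0,0,0]
    - [0,0,0]
    - [0,0,0]
  fingers: [0.04,0.04,0.04,0.04,0.04]

```text
clock: 4.4
position: [649.8, 64.3, 49.9]
ee_rot: [0.986, -0.167, 0.006, -0.002]
contact_force: [-0.5, -0.9, -1.6]
gripper_width: 54.6
```

Call:
servo_tool:
  turn:
    - [0,0,0]
    - [0,0,0]
    - [0,0,0]
    - [0,0,0]
    - [0,0,0]
  dp:
    - [0,0,0.02]
    - [0,0,0.03]
    - [0,0,0.03]
    - [0,0,0.01]
    - [0,0,0]
  fingers: [0.04,0.04,0.04,0.04,0.04]

```text
clock: 5.03
position: [641.4, 64.4, 130.8]
ee_rot: [0.986, -0.169, -0.005, 0.0]
contact_force: [0.2, 0.1, -8.0]
gripper_width: 54.4
```

Call:
servo_tool:
  turn:
    - [0,0,0]
    - [0,0,0]
    - [0,0,0]
    - [0,0,0]
    - [0,0,0]
  dp:
    - [0,0,0]
    - [0,0,0]
    - [0,0,0]
    - [0,0,0]
    - [0,0,0]
  fingers: [0.04,0.04,0.04,0.04,0.04]

```text
clock: 5.65
position: [638.8, 64.1, 125.5]
ee_rot: [0.986, -0.169, -0.01, 0.002]
contact_force: [0.4, 0.4, -8.8]
gripper_width: 54.7
```

```bash
python3 - <<'E'
from h import *
F=[]
for i in range(6):
    get_image("top"); s=read_state(); F.append(s["contact_force"])
print(np.round(F,2).tolist(),np.mean(F,0),s["position"],s["ee_rot"],s["joint_vel"].round(3),s["joint_efforts"])
E
```

```text
[[0.77, 0.85, -8.01], [-0.63, -0.38, -8.07], [-1.22, -1.12, -8.79], [0.79, 0.06, -8.43], [0.46, 0.13, -7.92], [0.24, -0.3, -8.06]] [ 0.06818853 -0.12602505 -8.21341022] [638.88756653  64.07908764 125.7485959 ] [ 0.98556488 -0.1690328  -0.00932599  0.00167576] [ 0.001 -0.002 -0.001  0.002  0.     0.   ] [-1.34700327e-03 -4.83338141e+01  1.97536165e+01  4.83203799e+00
 -1.11009122e-01  1.39402578e-04]
```

Call:
servo_tool:
  turn:
    - [0,-0.018,0]
    - [0,0,0]
    - [0,0,0]
    - [0,0,0]
    - [0,0,0]
  dp:
    - [-0.01,0.025,0.008]
    - [-0.022,0.045,0.005]
    - [-0.022,0.045,0.005]
    - [-0.022,0.045,0.005]
    - [-0.015,0.03,0.003]
  fingers: [0.04,0.04,0.04,0.04,0.04]

```text
clock: 6.58
position: [546.3, 256.4, 152.8]
ee_rot: [0.985, -0.172, 0.001, -0.0]
contact_force: [0.6, -1.0, -7.8]
gripper_width: 54.9
```

Call:
servo_tool:
  turn:
    - [0,0,0]
    - [0,0,0]
    - [0,0,0]
    - [0,0,0]
    - [0,0,0]
  dp:
    - [-0.003,0.01,0]
    - [0,0,0.0]
    - [0,0,0]
    - [0,0,0]
    - [0,0,0]
  fingers: [0.04,0.04,0.04,0.04,0.04]

```text
clock: 7.2
position: [543.2, 266.1, 153.2]
ee_rot: [0.985, -0.172, 0.001, -0.0]
contact_force: [0.6, 0.0, -7.7]
gripper_width: 54.6
```

Call:
servo_tool:
  turn:
    - [0,0,0]
    - [0,0,0]
    - [0,0,0]
    - [0,0,0]
    - [0,0,0]
  dp:
    - [-0.008,0.014,0]
    - [0,0,-0.03]
    - [0,0,-0.03]
    - [0,0,-0.015]
    - [0,0,0]
  fingers: [0.04,0.04,0.04,0.04,0.04]

```text
clock: 7.82
position: [535.8, 282.1, 77.8]
ee_rot: [0.985, -0.172, 0.002, -0.002]
contact_force: [-0.1, -0.3, -8.4]
gripper_width: 54.6
```

```bash
python3 w.py w2.png; python3 - <<'E'
from h import *
im=get_image("scene"); cv2.imwrite("pics/s2.png",cv2.resize(im["img"][200:420,350:600,::-1],None,fx=3,fy=2.7))
E
```

```text
[535.81486115 282.06842152  77.83348186] [-0.06306746 -0.33025298 -8.35405122] 54.57366674001619
[  229   285   182   160 15869] [315.6 347. ] [527.8 287.   85. ]
```

View pics/s2.png

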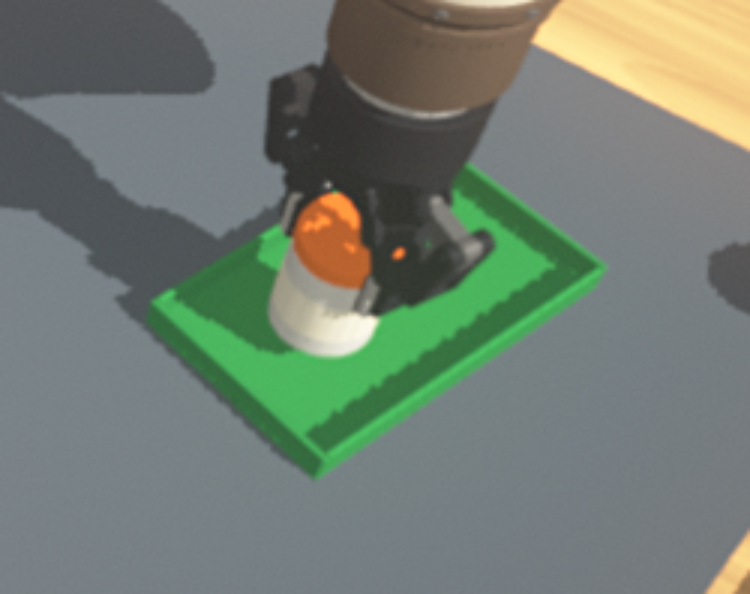

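Can B hangs upright over the outer half of the green tray, about (325,320) in the crop. Lowering it.

Call:
servo_tool:
  turn:
    - [0,0,0]
    - [0,0,0]
    - [0,0,0]
    - [0,0,0]
    - [0,0,0]
  dp:
    - [0,0,-0.012]
    - [0,0,-0.006]
    - [0,0,-0.002]
    - [0,0,0]
    - [0,0,0]
  fingers: [0.04,0.04,0.04,0.04,0.04]

```text
clock: 8.55
position: [538.6, 284.0, 61.1]
ee_rot: [0.985, -0.172, 0.005, -0.005]
contact_force: [-0.4, -0.3, -8.9]
gripper_width: 54.2
```

Call:
servo_tool:
  turn:
    - [0,0,0]
    - [0,0,0]
    - [0,0,0]
    - [0,0,0]
    - [0,0,0]
  dp:
    - [-0.002,-0.002,-0.005]
    - [0,0,-0.002]
    - [0,0,-0.001]
    - [0,0,-0.001]
    - [0,0,0]
  fingers: [0.04,0.04,0.04,0.04,0.04]

```text
clock: 9.18
position: [536.9, 282.1, 53.8]
ee_rot: [0.985, -0.172, 0.006, -0.006]
contact_force: [-0.3, -0.2, -9.3]
gripper_width: 54.6
```

Call:
servo_tool:
  turn:
    - [0,0,0]
    - [0,0,0]
    - [0,0,0]
    - [0,0,0]
    - [0,0,0]
  dp:
    - [0,0,-0.002]
    - [0,0,-0.001]
    - [0,0,-0.001]
    - [0,0,0]
    - [0,0,0]
  fingers: [0.04,0.04,0.04,0.04,0.04]

```text
clock: 9.8
position: [537.1, 282.1, 53.7]
ee_rot: [0.985, -0.171, 0.007, -0.006]
contact_force: [-2.8, -0.6, 0.9]
gripper_width: 54.5
```

Contact: the weight is off the wrist. Release and rise.

Call:
servo_tool:
  turn:
    - [0,0,0]
    - [0,0,0]
    - [0,0,0]
    - [0,0,0]
    - [0,0,0]
  dp:
    - [0,0,0]
    - [0,0,0]
    - [0,0,0]
    - [0,0,0]
    - [0,0,0]
  fingers: [0.085,0.085,0.085,0.085,0.085]

```text
clock: 10.42
position: [541.2, 285.0, 55.2]
ee_rot: [0.985, -0.17, 0.011, -0.009]
contact_force: [0.2, -0.3, -0.3]
gripper_width: 84.9
```

Call:
servo_tool:
  turn:
    - [0,0,0]
    - [0,0,0]
    - [0,0,0]
    - [0,0,0]
    - [0,0,0]
  dp:
    - [0,0,0.02]
    - [0,0,0.03]
    - [0,0,0.04]
    - [0,0,0.04]
    - [0,0,0.03]
  fingers: [0.085,0.085,0.085,0.085,0.085]

```text
clock: 11.05
position: [539.3, 283.2, 216.4]
ee_rot: [0.985, -0.17, 0.008, -0.006]
contact_force: [0.4, 0.8, 0.2]
gripper_width: 85.0
```

```bash
python3 w.py w3.png; python3 - <<'E'
from h import *
im=get_image("scene"); cv2.imwrite("pics/s3.png",cv2.resize(im["img"][150:420,270:600,::-1],None,fx=2.2,fy=2.2))
E
```

```text
[539.29258783 283.24773429 216.38968546] [0.43578002 0.8279934  0.17707184] 84.99897104413874
[ 286  185   82   84 5343] [326.6 227. ] [533.6 283.1  85. ]
```

View pics/s3.png

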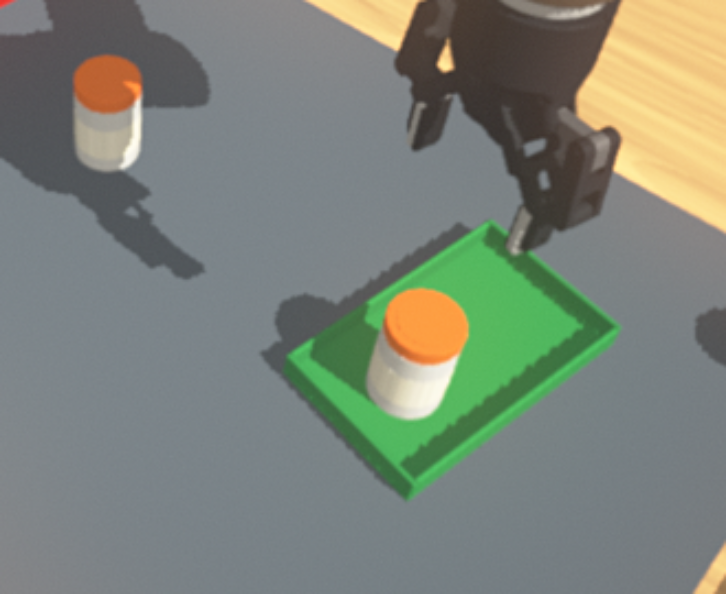

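The can stands upright in the green tray at about (533,283). Next, can A.

Call:
servo_tool:
  turn:
    - [-0.009,0.018,0]
    - [0,0,0]
    - [0,0,0]
    - [0,0,0]
    - [0,0,0]
  dp:
    - [-0.005,-0.05,0]
    - [-0.006,-0.06,0]
    - [-0.007,-0.06,0]
    - [-0.007,-0.06,0]
    - [-0.006,-0.06,0]
  fingers: [0.085,0.085,0.085,0.085,0.085]

```text
clock: 11.78
position: [507.0, -9.9, 214.9]
ee_rot: [0.986, -0.166, 0.001, -0.002]
contact_force: [1.8, -0.2, -0.6]
gripper_width: 85.1
```

Call:
servo_tool:
  turn:
    - [0,0,0]
    - [0,0,0]
    - [0,0,0]
    - [0,0,0]
    - [0,0,0]
  dp:
    - [-0.002,-0.033,0]
    - [0,0,0]
    - [0,0,-0.03]
    - [0,0,-0.02]
    - [0,0,0]
  fingers: [0.085,0.085,0.085,0.085,0.085]

```text
clock: 12.4
position: [502.6, -45.8, 161.2]
ee_rot: [0.986, -0.169, -0.0, -0.002]
contact_force: [-0.3, -0.9, 0.2]
gripper_width: 85.3
```

```bash
sed -i 's/(b\[...,2\]<70)/(b[...,2]<110)/; s/<170)/<200)/' w.py; python3 w.py w4.png
```

```text
[502.59208608 -45.82334653 161.17017812] [-0.27046907 -0.93436941  0.24076879] 85.2752717913474
[ 264  189  102  102 8153] [314.7 240.3] [506.3 -43.4  85. ]
```

View pics/w4.png

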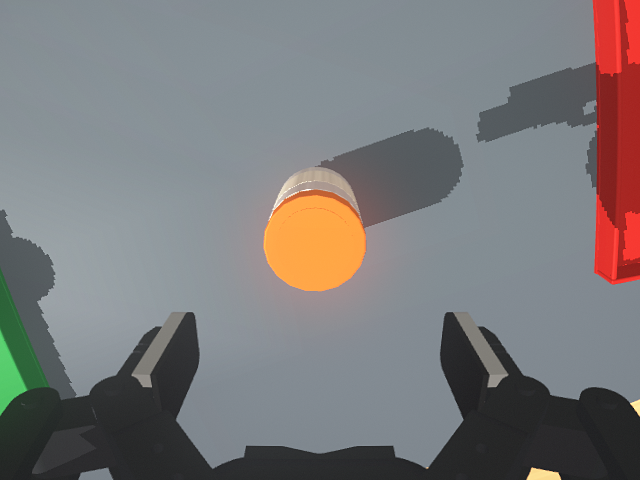

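Can A's lid is centred at (315,240), which puts it at (505.5,-44) and agrees with the top view. Descend.

Call:
servo_tool:
  turn:
    - [0,0,0]
    - [0,0,0]
    - [0,0,0]
    - [0,0,0]
    - [0,0,0]
  dp:
    - [0.003,0.001,-0.01]
    - [0,0,-0.035]
    - [0,0,-0.035]
    - [0,0,0]
    - [0,0,0]
  fingers: [0.085,0.085,0.085,0.085,0.085]

```text
clock: 13.08
position: [510.9, -42.3, 83.6]
ee_rot: [0.986, -0.167, 0.006, -0.004]
contact_force: [0.4, -1.2, 0.0]
gripper_width: 85.2
```

Call:
servo_tool:
  turn:
    - [-0.006,0.014,0]
    - [0,0,0]
    - [0,0,0]
    - [0,0,0]
    - [0,0,0]
  dp:
    - [-0.006,-0.002,-0.022]
    - [0,0,-0.01]
    - [0,0,0]
    - [0,0,0]
    - [0,0,0]
  fingers: [0.085,0.085,0.085,0.04,0.04]

```text
clock: 13.7
position: [510.3, -43.5, 57.5]
ee_rot: [0.986, -0.166, 0.006, -0.002]
contact_force: [-0.4, -0.8, -0.9]
gripper_width: 54.4
```

Call:
servo_tool:
  turn:
    - [0,0,0]
    - [0,0,0]
    - [0,0,0]
    - [0,0,0]
    - [0,0,0]
  dp:
    - [0,0,0]
    - [0,0,0]
    - [0,0,0]
    - [0,0,0]
    - [0,0,0]
  fingers: [0.04,0.04,0.04,0.04,0.04]

```text
clock: 14.32
position: [510.0, -43.5, 57.5]
ee_rot: [0.986, -0.166, 0.006, -0.002]
contact_force: [-0.0, 1.2, -1.2]
gripper_width: 54.5
```

Call:
servo_tool:
  turn:
    - [0,0,0]
    - [0,0,0]
    - [0,0,0]
    - [0,0,0]
    - [0,0,0]
  dp:
    - [0,0,0.02]
    - [0,0,0.03]
    - [0,0,0.03]
    - [0,0,0.01]
    - [0,0,0]
  fingers: [0.04,0.04,0.04,0.04,0.04]

```text
clock: 14.95
position: [507.1, -43.5, 146.9]
ee_rot: [0.986, -0.167, 0.002, -0.001]
contact_force: [-0.5, 0.1, -3.7]
gripper_width: 54.2
```

Call:
servo_tool:
  turn:
    - [0,0,0]
    - [0,0,0]
    - [0,0,0]
    - [0,0,0]
    - [0,0,0]
  dp:
    - [0,0,0]
    - [0,0,0]
    - [0,0,0]
    - [0,0,0]
    - [0,0,0]
  fingers: [0.04,0.04,0.04,0.04,0.04]

```text
clock: 15.58
position: [504.8, -43.7, 142.9]
ee_rot: [0.986, -0.168, -0.002, -0.0]
contact_force: [0.8, -0.1, -2.8]
gripper_width: 54.2
```

```bash
python3 - <<'E'
from h import *
F=[]
for i in range(6):
    get_image("top"); s=read_state(); F.append(s["contact_force"])
print(np.round(F,2).tolist(),np.mean(F,0),s["position"],s["ee_rot"])
E
```

```text
[[-0.58, -0.55, -3.03], [-0.51, -0.62, -2.6], [0.3, 0.23, -2.8], [-0.31, 0.55, -1.99], [0.06, -0.02, -2.75], [0.24, 0.03, -2.27]] [-0.13465459 -0.06291132 -2.57341199] [504.93527659 -43.72860446 143.19896412] [ 9.85866709e-01 -1.67524692e-01 -1.47073704e-03 -3.82839077e-04]
```

About 260 g, so this can goes to the red tray, at its centre (479,-314).

Call:
servo_tool:
  turn:
    - [0,0,0]
    - [0,0,0]
    - [0,0,0]
    - [0,0,0]
    - [0,0,0]
  dp:
    - [-0.003,-0.03,0.005]
    - [-0.006,-0.055,0.003]
    - [-0.006,-0.055,0.003]
    - [-0.006,-0.055,0.003]
    - [-0.003,-0.04,0]
  fingers: [0.04,0.04,0.04,0.04,0.04]

```text
clock: 16.5
position: [481.5, -282.7, 158.7]
ee_rot: [0.987, -0.164, 0.0, -0.0]
contact_force: [1.4, -0.5, -2.5]
gripper_width: 54.5
```

Call:
servo_tool:
  turn:
    - [0,0,0]
    - [0,0,0]
    - [0,0,0]
    - [0,0,0]
    - [0,0,0]
  dp:
    - [-0.002,-0.015,0]
    - [0,0,0]
    - [0,0,0]
    - [0,0,0]
    - [0,0,0]
  fingers: [0.04,0.04,0.04,0.04,0.04]

```text
clock: 17.12
position: [479.1, -297.7, 158.2]
ee_rot: [0.986, -0.164, -0.0, -0.001]
contact_force: [-0.4, 0.6, -2.9]
gripper_width: 54.3
```

Call:
servo_tool:
  turn:
    - [0,0,0]
    - [0,0,0]
    - [0,0,0]
    - [0,0,0]
    - [0,0,0]
  dp:
    - [0,-0.016,0]
    - [0,0,-0.03]
    - [0,0,-0.03]
    - [0,0,-0.015]
    - [0,0,0]
  fingers: [0.04,0.04,0.04,0.04,0.04]

```text
clock: 17.75
position: [481.3, -316.0, 83.0]
ee_rot: [0.987, -0.163, 0.002, 0.0]
contact_force: [0.1, -0.1, -2.2]
gripper_width: 54.2
```

```bash
python3 - <<'E'
from h import *
im=get_image("scene"); cv2.imwrite("pics/s4.png",cv2.resize(im["img"][50:230,130:370,::-1],None,fx=3,fy=3))
E
```

```text
(no output)
```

View pics/s4.png

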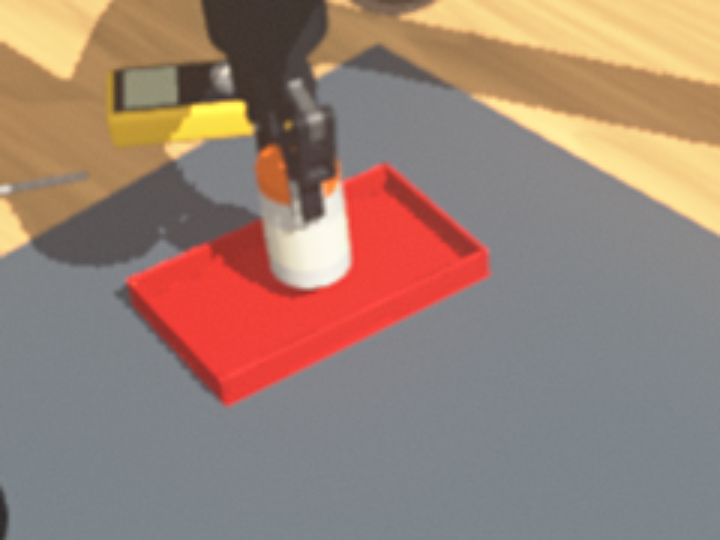

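The can hangs upright over the middle of the red tray. Continue down.

Call:
servo_tool:
  turn:
    - [0,0,0]
    - [0,0,0]
    - [0,0,0]
    - [0,0,0]
    - [0,0,0]
  dp:
    - [0,0,-0.01]
    - [0,0,-0.005]
    - [0,0,-0.002]
    - [0,0,0]
    - [0,0,0]
  fingers: [0.04,0.04,0.04,0.04,0.04]

```text
clock: 18.42
position: [483.8, -316.9, 68.6]
ee_rot: [0.987, -0.162, 0.006, 0.001]
contact_force: [0.5, -0.3, -2.9]
gripper_width: 54.5
```

Call:
servo_tool:
  turn:
    - [0,0,0]
    - [0,0,0]
    - [0,0,0]
    - [0,0,0]
    - [0,0,0]
  dp:
    - [0,0,-0.004]
    - [0,0,-0.002]
    - [0,0,-0.001]
    - [0,0,0]
    - [0,0,0]
  fingers: [0.04,0.04,0.04,0.04,0.04]

```text
clock: 19.05
position: [484.1, -317.0, 61.8]
ee_rot: [0.987, -0.162, 0.006, 0.001]
contact_force: [-0.4, -0.1, -2.7]
gripper_width: 54.2
```

Call:
servo_tool:
  turn:
    - [0,0,0]
    - [0,0,0]
    - [0,0,0]
    - [0,0,0]
    - [0,0,0]
  dp:
    - [0,0,-0.001]
    - [0,0,-0.001]
    - [0,0,-0.001]
    - [0,0,0]
    - [0,0,0]
  fingers: [0.04,0.04,0.04,0.04,0.04]

```text
clock: 19.68
position: [484.5, -317.2, 61.7]
ee_rot: [0.987, -0.161, 0.007, 0.002]
contact_force: [-0.1, 0.4, 0.0]
gripper_width: 54.5
```

Contact. Release and rise.

Call:
servo_tool:
  turn:
    - [0,0,0]
    - [0,0,0]
    - [0,0,0]
    - [0,0,0]
    - [0,0,0]
  dp:
    - [0,0,0]
    - [0,0,0]
    - [0,0,0]
    - [0,0,0]
    - [0,0,0]
  fingers: [0.085,0.085,0.085,0.085,0.085]

```text
clock: 20.3
position: [485.6, -317.7, 61.7]
ee_rot: [0.987, -0.161, 0.008, 0.002]
contact_force: [-0.4, 0.1, 0.7]
gripper_width: 84.9
```

Call:
servo_tool:
  turn:
    - [0,0,0]
    - [0,0,0]
    - [0,0,0]
    - [0,0,0]
    - [0,0,0]
  dp:
    - [0,0,0.02]
    - [0,0,0.03]
    - [0,0,0.04]
    - [0,0,0.04]
    - [0,0,0.03]
  fingers: [0.085,0.085,0.085,0.085,0.085]

```text
clock: 20.92
position: [482.9, -316.8, 223.1]
ee_rot: [0.987, -0.161, 0.004, 0.001]
contact_force: [0.4, 0.6, 0.1]
gripper_width: 85.3
```

Call:
servo_tool:
  turn:
    - [0,0,0]
    - [0,0,0]
    - [0,0,0]
    - [0,0,0]
    - [0,0,0]
  dp:
    - [0,0.05,0.02]
    - [0,0.05,0.02]
    - [0,0.05,0]
    - [0,0.04,0]
    - [0,0,0]
  fingers: [0.085,0.085,0.085,0.085,0.085]

```text
clock: 21.55
position: [483.6, -122.4, 268.2]
ee_rot: [0.987, -0.163, 0.009, 0.001]
contact_force: [0.1, -0.2, -1.4]
gripper_width: 84.8
```

```bash
python3 - <<'E'
from h import *
for c in("scene","top"):
    im=get_image(c); cv2.imwrite(f"pics/{c}5.png",im["img"][:,:,::-1])
    for r in search_frame("can_1",c)[:3]:
        x,y,w,h=r["box"]; print(c,r["score"],np.round(r["box"]),px2w(im,x+w/2,y+h/2,85 if c=="top" else 45).round(0))
print(read_state()["position"])
E
```

```text
scene 0.89 [214. 106.  36.  47.] [ 476. -318.   45.]
scene 0.72 [438. 282.  44.  59.] [532. 284.  45.]
top 0.87 [130. 245.  44.  38.] [534. 268.  85.]
[ 483.60179869 -125.12845989  267.55729829]
```

View pics/scene5.png

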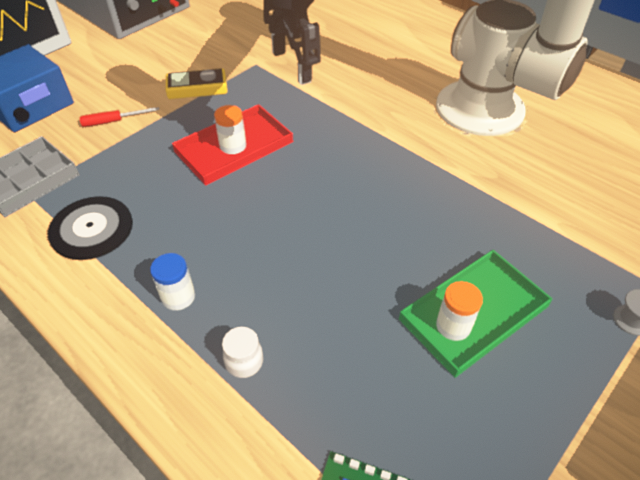

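Both cans stand upright in their trays: red at about (231,130), green at about (460,312). The gripper is clear of everything.

```bash
python3 -c "
from bench import *
print(job_done())"
```

```text
the job is handed in; nothing more can be done
None
```

I lifted and weighed both orange-lidded cans, set each in its tray, and handed the job in at about 21.7 s.

- **Can at (646, 63):** the wrist read 8.2 N (about 820 g), so it went in the green tray at about (533, 283).
- **Can at (505, -44):** the wrist read 2.6 N (about 260 g), so it went in the red tray at about (480, -317).

**Last checks:** the final scene picture shows both cans upright inside their trays, with the gripper open and clear. At each set-down the wrist force went to about zero before I released, so each can was resting on the tray floor.

**Disagreements:**
- In the last top view the detector found only the green-tray can. Its box there includes the can's side, which put y about 15 mm off the other readings.
- I did not view that top picture, so the red-tray can is confirmed by the scene camera alone.

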